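# Spread the heaped stoppers in the ratchet-locked UV tray

### The arm

A 6-joint arm with a two-finger parallel gripper is mounted at the origin on a cart in front of the work surface, level with it; the furniture and walls round the work are solid. World frame = base frame: x ahead of the robot, y to its left, z up, the work surface at z = 0. Lengths are in m, angles in rad, forces in N, time in s.
With the tool pointing down it reaches from about 0.3 to 0.875 m from the base axis. Payload 6.4 kg.
Tool frame: the origin (TCP) lies at the centre of the arm's flange, where the gripper is bolted on; the fingertips stand 173 mm ahead of it and the grasp point (between the pads) lies 155 mm ahead of it; x points along the fingers, z is the direction in which the jaws open and shut, and the axes are right-handed (so a half turn about x gives the same grasp; the last joint's range is limited). The gripper opens to 85 mm and grips with 20 to 120 N. Pads are 22 mm wide; open, the fingers measure 114 mm over their backs; the gripper's body (76 mm by 85 mm) begins 54 mm behind the grasp point. The pads swing forward as they close: fully open they stand 13 mm farther back than shut.
Start: joints at [-1.388, 0.181, 1.607, -0, 1.354, -0.206], TCP at [0.218, -0.532, 0.405] pointing down, gripper open.
Joint ranges: [-2.99, 2.99], [-0.89, 2.07], [0.3, 2.58], [-1.14, 4.28], [0, 2.63], [-3.12, 3.12]. Speed limits (rad/s): [2.57, 2.57, 3.01, 3.14, 3.14, 3.14].

### API

Orientations are given as a unit quaternion [x, y, z, w].
In Python, from bench import movep, line_to, set_joints, grip, pause, ik, read_state, read_camera, calibration, IKError, job_done gives the robot as it stands. Calls block until the motion is done:
- movep(position, orientation): joint-space move of the TCP to a pose.
- line_to(position, rate=0.15, rotation=None): straight line of the TCP; rotation=None keeps the orientation; rate is the mean speed in m/s.
- set_joints(angles): joint-space move.
- grip(opening, grip_force=None): opening from 0.0 (shut) to 1.0 (fully open); grip_force is the grip in N (None keeps the last); returns when the fingers have stopped.
- pause(seconds).
- ik(position, orientation): joint angles nearest the present ones, or None.
- read_state(): the state.
- read_camera(name): name is "scene" or "top" or "wrist"; returns the picture (384x512x3 uint8, red, green, blue); there is no depth.
- calibration(name): a dict with "K" (3x3 intrinsics, pixels), "k1" (the pictures are not rectified: a ray, as slopes to the right and down, at radius r is drawn at 1 + k1 r^2 times it, then the intrinsics apply), "origin" and "orientation" of the camera in the world. Camera axes: x right, y down, z forward; pixel columns grow to the right and rows downward; lengths in m; the calibration is good to about 2 mm. A picture is of the moment at which its call begins: read the wrist's pose just before it. calibration takes no time and is no camera call; for the wrist camera it gives the pose at the moment of the call.
A pose or a line that the arm cannot do raises IKError and nothing moves.
- job_done(): hands the job in, once; it reports no verdict.
The state is a dict: "time": time; "q": joint angles; "joint_velocities": joint speeds; "tau": joint torques, N m; "position": TCP position; "ee_rot": TCP orientation; "wrist_force": force on the tool from outside, world axes, zero at the start; "moment": the same for the moment, N m; "opening": opening from 0.0 (shut) to 1.0 (fully open).
Only numpy, scipy, OpenCV 4.12 (cv2) and the standard library are available. Lean on these libraries where they do the work, as an engineer would, in place of code of your own. Each camera call takes 0.05 s, during which the arm holds its last target.

### The job

The rubber stoppers were left in a heap in the tray of the UV hood and shade one another: flip the red ratchet pawl back off the rack, draw the tray fully out by its handle and, while it is out, spread all the stoppers over the tray floor in a single layer with a gap of at least 15 mm between any two. Then push the tray fully home again and leave the pawl flipped down in the rack, so that the tray is locked. Do not shove the timer, tape roll or amber bottle about.

Things in the scene. Friction and masses are not known exactly. Their poses are not given: they have to be found in the camera images.
- tray (a point): Centre of the floor of the open steel tray on the sliding carriage of the UV unit: inside 156 mm along x, 142 mm along y, walls 4 mm thick and 15 mm high, floor 22 mm above the bench. Axes: +y points into the hood along the slide, x across, z up. It starts under the hood. The unit is fixed to the bench (white base plate 12 mm thick, 232 mm wide); its place and heading vary.
- hood_mouth (a point): Middle of the top front edge of the fixed UV hood: a white box with a see-through amber roof, open at this side (tray -y), 224 mm wide (x), 170 mm deep (y), top 110 mm above the bench. The tray, when home, is inside but for 5 mm; drawn out, its nearest rim is 65 mm in front of this edge.
- handle (a point): Middle of the black handle bar of the carriage: a round bar 12 mm thick and 100 mm long, along the tray's x axis, on two posts, 78 mm above the bench, 135 mm ahead of the tray centre (tray -y). Moves with the tray. When the tray is home it is 65 mm in front of the hood's mouth.
- carriage (a joint): Slide of the tray carriage, m: 0 = home under the hood, 0.21 = fully drawn out (tray moves along its -y) against the stop. About 3 N of friction. A toothed rack along its -x edge lets it move in (with clicks) but not out while the pawl lies on the rack (5 mm of play at home).
- pawl (a joint): Angle of the red ratchet pawl, rad: 0 = nose down in the rack (locks the carriage against being drawn out), grows as the pawl is swung up and over, 3.3 = flipped right back on its stop, lying low on the other side. It turns about a horizontal pin along the tray's x axis and falls by its own weight to the nearer side: upright balance at about 1.7.
- pawl_pivot (a point): Point on the pawl's pin axis, level in x with the middle of the knob, 55 mm above the bench. A steel bracket, 24 mm wide, 66 mm high, stands at 13 mm from this point in tray +x.
- pawl_knob (a point): Middle of the round red cross knob of the pawl: a pin 12 mm thick, along the tray's x axis, free for 45 mm on the side away from the tray; 62 mm from pawl_pivot. At pawl angle 0 it lies from the pivot straight along tray +y at the pivot's height; at angle q it is at 62*cos(q) mm along tray +y and 62*sin(q) mm up.
- stopper_a_mid (a point): Centre (half-way up) of a reddish-brown rubber stopper, a slightly tapered cylinder 32 mm high, 26 mm wide at the foot and 22 mm at the top; its z axis runs from foot to top. 25 g.
- stopper_b_mid (a point): Centre (half-way up) of a reddish-brown rubber stopper, a slightly tapered cylinder 32 mm high, 26 mm wide at the foot and 22 mm at the top; its z axis runs from foot to top. 25 g.
- stopper_c_mid (a point): Centre (half-way up) of a reddish-brown rubber stopper, a slightly tapered cylinder 32 mm high, 26 mm wide at the foot and 22 mm at the top; its z axis runs from foot to top. 25 g.
- stopper_d_mid (a point): Centre (half-way up) of a reddish-brown rubber stopper, a slightly tapered cylinder 32 mm high, 26 mm wide at the foot and 22 mm at the top; its z axis runs from foot to top. 25 g. May be absent.
- stopper_e_mid (a point): Centre (half-way up) of a reddish-brown rubber stopper, a slightly tapered cylinder 32 mm high, 26 mm wide at the foot and 22 mm at the top; its z axis runs from foot to top. 25 g. May be absent.
- stopper_f_mid (a point): Centre (half-way up) of a reddish-brown rubber stopper, a slightly tapered cylinder 32 mm high, 26 mm wide at the foot and 22 mm at the top; its z axis runs from foot to top. 25 g. May be absent.
- stopper_g_mid (a point): Centre (half-way up) of a reddish-brown rubber stopper, a slightly tapered cylinder 32 mm high, 26 mm wide at the foot and 22 mm at the top; its z axis runs from foot to top. 25 g. May be absent.
- timer: White bench timer 58x58x20 mm on the bench, bystander; origin under its centre.
- tape_roll: White roll of tape, 77 mm across, 19 mm high, flat on the bench, bystander; origin under its centre.
- bottle_amber: Amber glass bottle with black cap, 58 mm across, 115 mm high, bystander; origin under its centre.

How it is judged:
By the outcome, as a careful person would: the job done as asked, in the order asked, and still so for the second after the job is handed in, with the robot touching nothing.
Of stopper_d, stopper_e, stopper_f, stopper_g only 2 to 4 are there at a start; the rules pass over those that are not, and their reading is None.
At some moment in a run one of stopper_a, stopper_b, stopper_c, stopper_d, stopper_e, stopper_f, stopper_g may be knocked a few centimetres aside while the robot is not near it.
Once in a run the grip may slacken for a moment while it holds something.
It also fails if it takes over 210 s, if anything falls off the work surface, if the arm or the gripper's body presses on something with over 40 N, if the wrist force passes 120 N, or if a joint passes its speed limit or range.

## Working session

There is one attempt and no reset: what is moved stays moved. The work goes in short steps, each a Python script; the robot and the scene stay as the last script left them, time stands still between calls to the robot, and variables do not carry over. Pictures are saved under pics/ and viewed, and the job is handed in when it is done.

```bash
ls; mkdir -p pics; python3 - <<'E'
from bench import *
import cv2
for n in ["scene","top","wrist"]:
    im=read_camera(n); cv2.imwrite(f"pics/{n}0.png",im[:,:,::-1])
    print(n,calibration(n))
print(read_state())
E
```

```text
pics
scene {'K': array([[349.22670189,   0.        , 251.83435685],
       [  0.        , 349.22670189, 186.39704424],
       [  0.        ,   0.        ,   1.        ]]), 'k1': -0.10873820477094664, 'origin': array([-0.09328986,  0.74529661,  0.94539608]), 'orientation': array([-0.29752614,  0.86472864, -0.38093233,  0.13642995])}
top {'K': array([[480.12951707,   0.        , 252.80076412],
       [  0.        , 480.12951707, 190.2997273 ],
       [  0.        ,   0.        ,   1.        ]]), 'k1': -0.14366884439065059, 'origin': array([0.19377651, 0.02287079, 1.70245593]), 'orientation': array([ 0.71038284, -0.69685818,  0.07096695, -0.06861916])}
wrist {'K': array([[268.76293349,   0.        , 255.70920772],
       [  0.        , 268.76293349, 187.31077262],
       [  0.        ,   0.        ,   1.        ]]), 'k1': -0.023746377184730043, 'origin': array([ 0.27781057, -0.50581939,  0.37345605]), 'orientation': array([ 0.82283404, -0.55273985, -0.0737736 ,  0.10945435])}
{'time': 0.15, 'q': array([-1.38825880e+00,  1.81410376e-01,  1.60776394e+00,  1.66116545e-05,
        1.35379268e+00, -2.06347891e-01]), 'joint_velocities': array([-0.00016386, -0.0021607 , -0.00228413,  0.00133191, -0.0002222 ,
       -0.00054272]), 'tau': array([ 1.60102722e-03, -4.45257103e+01, -3.51689816e+01, -2.02480451e-04,
        5.84319889e-03, -3.13907015e-05]), 'position': array([ 0.21797442, -0.53188487,  0.4039754 ]), 'ee_rot': array([ 0.39432048,  0.58752216, -0.39361717,  0.58685143]), 'wrist_force': array([-0.11887034,  0.14530772, -0.16912029]), 'moment': array([ 0.03126352, -0.01078316, -0.04923675]), 'opening': 0.9947695672590782}
```

View pics/scene0.png

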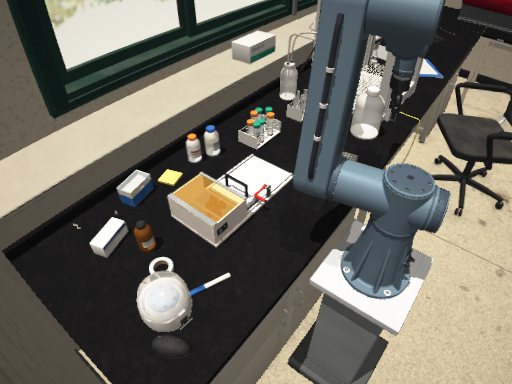

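View pics/top0.png

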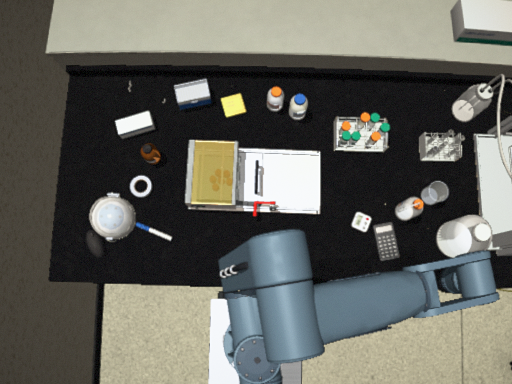

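View pics/wrist0.png

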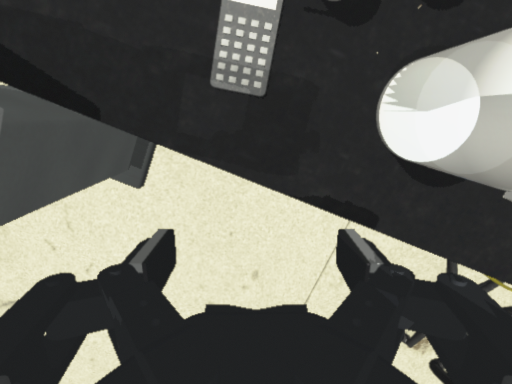

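```bash
cat > h.py <<'E'
import numpy as np, cv2
from bench import *
from scipy.spatial.transform import Rotation as R
def shot(n,name,crop=None,s=1):
    cal=calibration(n); im=read_camera(n)[:,:,::-1].copy()
    cv2.imwrite(f"pics/{name}_raw.png",im)
    save(im,name,crop,s); return im,cal
def save(im,name,crop=None,s=1):
    if crop: x0,y0,x1,y1=crop; im=im[y0:y1,x0:x1]
    im=cv2.resize(im,None,fx=s,fy=s,interpolation=cv2.INTER_CUBIC)
    if crop and s>=2:
        for g in range((x0//10+1)*10,x1,10):
            cv2.line(im,(int((g-x0)*s),0),(int((g-x0)*s),6 if g%50 else 14),(0,255,0),1)
            if g%20==0: cv2.putText(im,str(g),(int((g-x0)*s)-10,24),0,.38,(0,255,0),1)
        for g in range((y0//10+1)*10,y1,10):
            cv2.line(im,(0,int((g-y0)*s)),(6 if g%50 else 14,int((g-y0)*s)),(0,255,0),1)
            if g%20==0: cv2.putText(im,str(g),(16,int((g-y0)*s)+4),0,.38,(0,255,0),1)
    cv2.imwrite(f"pics/{name}.png",im)
def ray(cal,u,v):
    K=cal["K"];x=(u-K[0,2])/K[0,0];y=(v-K[1,2])/K[1,1]
    rd=np.hypot(x,y); r=rd
    for _ in range(30): r=rd/(1+cal["k1"]*r*r)
    s=r/rd if rd>0 else 1
    d=R.from_quat(cal["orientation"]).apply([x*s,y*s,1]); return np.array(cal["origin"]),d
def at_z(cal,u,v,z):
    o,d=ray(cal,u,v); return o+d*(z-o[2])/d[2]
def proj(cal,p):
    c=R.from_quat(cal["orientation"]).inv().apply(np.atleast_2d(p)-cal["origin"])
    x=c[:,:2]/c[:,2:]; r2=(x**2).sum(1,keepdims=True)
    x=x*(1+cal["k1"]*r2); K=cal["K"]
    return x*[K[0,0],K[1,1]]+[K[0,2],K[1,2]]
E
python3 - <<'E'
from h import *
im=cv2.imread("pics/top0.png"); save(im,"top0c",(170,125,335,225),4.8)
im=cv2.imread("pics/scene0.png"); save(im,"scene0c",(155,145,305,250),5.2)
E
```

```text
(no output)
```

View pics/top0c.png

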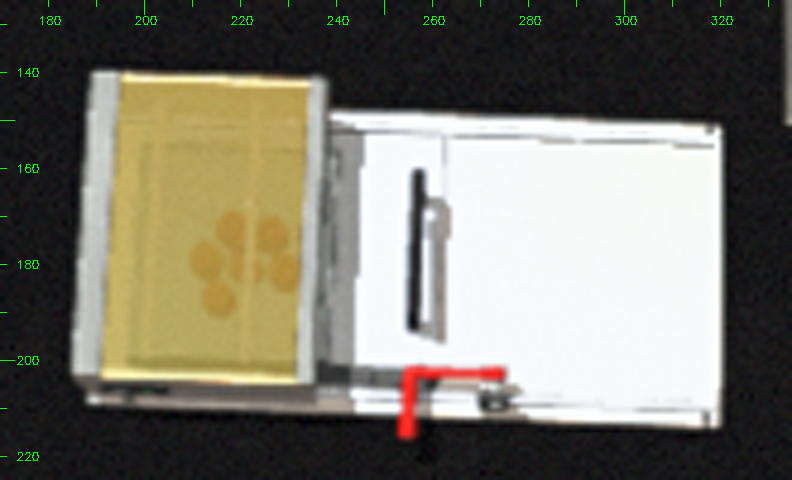

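View pics/scene0c.png

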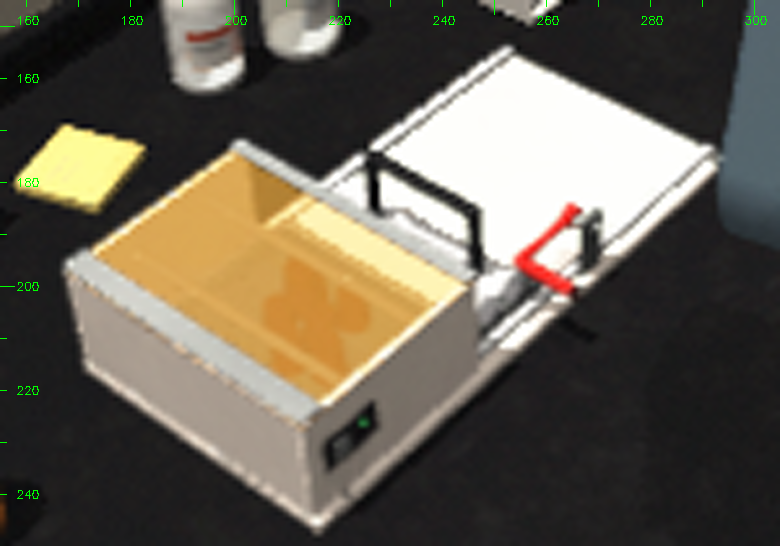

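```bash
python3 - <<'E'
from h import *
cal=calibration("top")
for n,u,v,z in [("hoodF1",237.8,141.3,.11),("hoodF2",234.8,205,.11),("hoodB1",189,140,.11),("hoodB2",185,203,.11),("plate1",320.5,151,.012),("plate2",319.8,213.5,.012),("h1",257.3,160.5,.078),("h2",255.8,193.5,.078),("knobin",255.3,202.5,.055),("knobout",254,216,.055),("pawlnose end",275,202.5,.055)]:
    print(n,at_z(cal,u,v,z).round(4))
ends=[(257.3,160.5),(255.8,193.5)]
E
```

```text
hoodF1 [0.6846 0.0757 0.11  ]
hoodF2 [0.4613 0.0801 0.11  ]
hoodB1 [0.6863 0.2451 0.11  ]
hoodB2 [0.4647 0.2484 0.11  ]
plate1 [ 0.6844 -0.2251  0.012 ]
plate2 [ 0.4528 -0.2203  0.012 ]
h1 [0.6258 0.0068 0.078 ]
h2 [0.5082 0.01   0.078 ]
knobin [0.4807 0.011  0.055 ]
knobout [0.4332 0.0146 0.055 ]
pawlnose end [ 0.4821 -0.0576  0.055 ]
```

```bash
cat >> h.py <<'E'
YAW=-0.019
def quat(jaw):  # tool x down, tool z along world angle jaw
    z=np.array([np.cos(jaw),np.sin(jaw),0]); x=np.array([0,0,-1.]); y=np.cross(z,x)
    return R.from_matrix(np.stack([x,y,z],1)).as_quat()
E
python3 - <<'E'
from h import *
s=read_state(); M=R.from_quat(s["ee_rot"]).as_matrix(); print(M.round(3))
c=calibration("wrist"); print("cam off in tool",M.T@(c["origin"]-s["position"]), "fwd", M.T@R.from_quat(c["orientation"]).apply([0,0,1]))
for a in (np.pi/2,-np.pi/2):
    for p in [(.45,0.01,.25),(.57,0.01,.25),(.57,-.2,.3),(.57,-.1,.45)]:
        print(a,p,np.round(ik(list(p),list(quat(a+YAW))),2))
E
```

```text
[[-0.     0.925  0.379]
 [ 0.001  0.379 -0.925]
 [-1.     0.    -0.001]]
cam off in tool [ 0.03054065  0.06524215 -0.00139119] fwd [ 9.65076591e-01 -2.61967210e-01  5.96116115e-04]
1.5707963267948966 (0.45, 0.01, 0.25) [-0.24  0.12  2.03 -0.    0.99 -1.79]
1.5707963267948966 (0.57, 0.01, 0.25) [-0.19  0.36  1.73 -0.    1.05 -1.74]
1.5707963267948966 (0.57, -0.2, 0.3) [-0.53  0.35  1.62 -0.    1.17 -2.09]
1.5707963267948966 (0.57, -0.1, 0.45) [-0.38  0.15  1.55 -0.    1.44 -1.93]
-1.5707963267948966 (0.45, 0.01, 0.25) [-0.24  0.12  2.03 -0.    0.99  1.35]
-1.5707963267948966 (0.57, 0.01, 0.25) [-0.19  0.36  1.73 -0.    1.05  1.4 ]
-1.5707963267948966 (0.57, -0.2, 0.3) [-0.53  0.35  1.62 -0.    1.17  1.06]
-1.5707963267948966 (0.57, -0.1, 0.45) [-0.38  0.15  1.55 -0.    1.44  1.21]
```

```bash
python3 - <<'E'
from h import *
t=read_state()["time"]
movep([.47,-.05,.42],list(quat(-np.pi/2+YAW)))
print(read_state()["time"]-t)
grip(0.45)
print(read_state()["time"]-t)
im,c=shot("wrist","w1",(0,0,512,384),1.55)
E
```

```text
1.9667
2.4917000000000002
```

View pics/w1.png

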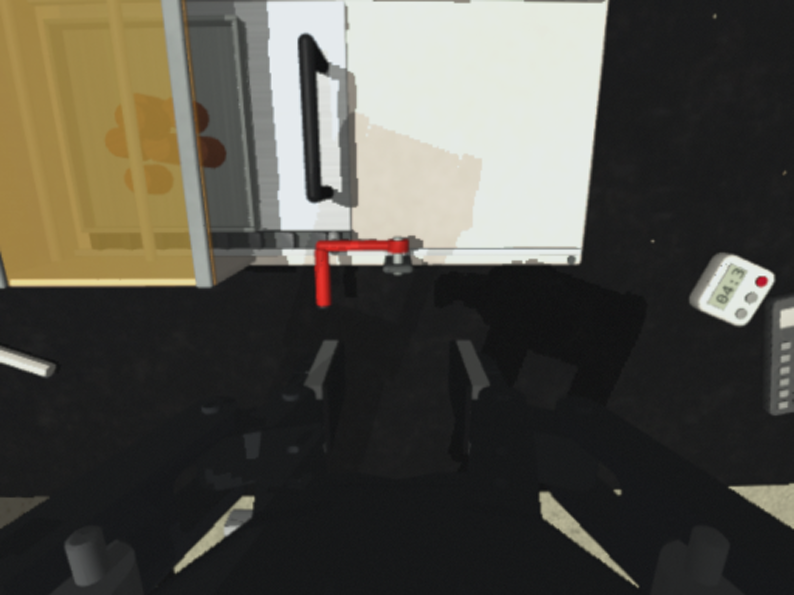

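```bash
python3 - <<'E'
from h import *
c=calibration("wrist")
for n,u,v,z in [("knob in",322,247,.055),("knob out",323,304,.055),("h far",303,42,.078),("h near",315,193,.078),("pivot arm end",405,246,.055),("hood corner near",211,284,.11),("plate corner",581,263,.012),("bracket top",398,265,.066)]:
    print(n,at_z(c,u/1.55,v/1.55,z).round(4))
E
```

```text
knob in [0.4817 0.0106 0.055 ]
knob out [0.4335 0.013  0.055 ]
h far [0.6246 0.0104 0.078 ]
h near [0.5252 0.009  0.078 ]
pivot arm end [ 0.4812 -0.0566  0.055 ]
hood corner near [0.4662 0.0797 0.11  ]
plate corner [ 0.4553 -0.2203  0.012 ]
bracket top [ 0.4679 -0.0506  0.066 ]
```

```bash
cat >> h.py <<'E'
ex=np.array([np.cos(YAW),np.sin(YAW),0]); ey=np.array([-np.sin(YAW),np.cos(YAW),0]); ez=np.array([0,0,1.])
PIV=np.array([.4545,-.0505,.055])
QJ=list(quat(-np.pi/2+YAW))
def knob(q): return PIV+ey*.062*np.cos(q)+ez*.062*np.sin(q)
def gp(p,dz=0): return list(np.array(p)+[0,0,.155+dz])   # TCP for grasp point p, tool down
def st(): 
    s=read_state(); return round(s["time"],2), np.round(s["position"],4), np.round(s["wrist_force"],1), round(s["opening"],3)
E
python3 - <<'E'
from h import *
off=-.005*ex
k=knob(0)+off
movep(gp(k,.07),QJ); line_to(gp(k),.15); print(st())
grip(0,30); print(st())
for q in np.linspace(0,3.2,13)[1:]:
    line_to(gp(knob(q)+off),.15); print(round(q,2),st())
shot("wrist","w2",None,1.5)
shot("scene","s2",(155,125,325,250),4.6)
E
```

```text
(3.98, array([0.4517, 0.011 , 0.2112]), array([0.3, 0.2, 0.2]), 0.448)
(4.33, array([0.4515, 0.0115, 0.2112]), array([0.9, 1.3, 5.9]), 0.125)
0.27 (4.58, array([0.4512, 0.0096, 0.227 ]), array([4.5, 4.4, 0.3]), 0.125)
0.53 (4.84, array([0.4511, 0.004 , 0.2421]), array([ 4.4, 12.1,  4.6]), 0.128)
0.8 (5.1, array([ 0.4509, -0.0051,  0.2557]), array([ 2.1, 20.3, 14.8]), 0.128)
1.07 (5.36, array([ 0.4508, -0.0185,  0.2667]), array([-5.2, 19.8, 30.3]), 0.127)
1.33 (5.62, array([ 0.4505, -0.0358,  0.2725]), array([-6.5,  6.5, 25.7]), 0.126)
1.6 (5.88, array([ 0.4502, -0.053 ,  0.2737]), array([-5.1,  0.9, 19.9]), 0.127)
1.87 (6.13, array([ 0.4498, -0.0695,  0.2701]), array([ 0.3, -1.9,  9.6]), 0.123)
2.13 (6.39, array([ 0.4495, -0.0843,  0.2629]), array([ 2.6, -2.4,  6.6]), 0.129)
2.4 (6.65, array([ 0.4493, -0.0967,  0.2521]), array([ 4. , -3.1,  4.2]), 0.125)
2.67 (6.91, array([ 0.4491, -0.1057,  0.2383]), array([ 5.6, -1.5,  1.7]), 0.126)
2.93 (7.17, array([ 0.449 , -0.111 ,  0.2225]), array([ 7.2, -1. ,  0.2]), 0.127)
3.2 (7.42, array([ 0.449 , -0.1122,  0.206 ]), array([ 6.4, -0.2, -0.7]), 0.13)
```

View pics/w2.png

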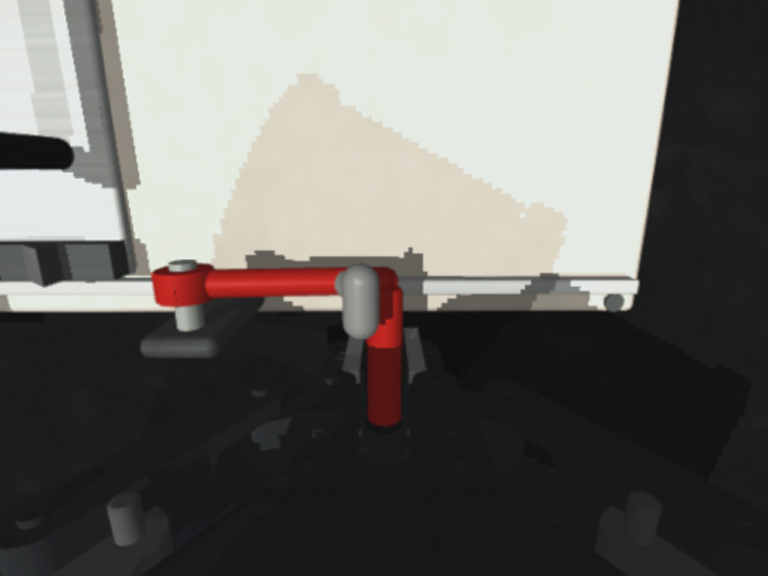

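View pics/s2.png

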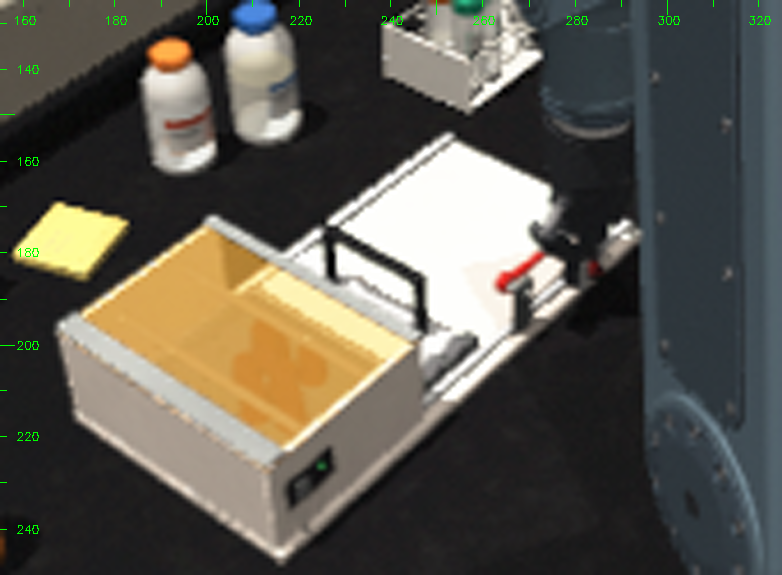

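```bash
cat >> h.py <<'E'
HAND=np.array([.573,.0095,.078])
E
python3 - <<'E'
from h import *
grip(.4); s=read_state()["position"]; line_to([s[0],s[1],.30],.25); print(st())
movep(gp(HAND,.08),QJ); line_to(gp(HAND),.15); print(st())
grip(0,60); print(st())
for d in (.05,.1,.15,.2,.211):
    line_to(gp(HAND-ey*d),.12); print(d,st())
E
```

```text
(8.4, array([ 0.4477, -0.1118,  0.3006]), array([-0.9, -0. , -0.1]), 0.403)
(9.82, array([0.5732, 0.0088, 0.2336]), array([-0.6,  0.2,  0.1]), 0.4)
(10.16, array([0.5737, 0.0093, 0.2346]), array([-2.1, -1.4,  7.9]), 0.116)
0.05 (10.72, array([ 0.5728, -0.0415,  0.2346]), array([-2.1, -2.6,  7.2]), 0.116)
0.1 (11.29, array([ 0.5719, -0.0915,  0.2346]), array([ 0.2, -2.2,  5.1]), 0.115)
0.15 (11.86, array([ 0.5709, -0.1415,  0.2346]), array([ 0.1, -2.4,  6.6]), 0.12)
0.2 (12.43, array([ 0.57  , -0.1915,  0.2346]), array([ 1.3, -2.2,  5.6]), 0.115)
0.211 (12.68, array([ 0.57  , -0.1987,  0.2346]), array([ 0.1, 15.1, 13. ]), 0.113)
```

```bash
python3 - <<'E'
from h import *
grip(.4); s=read_state()["position"]; line_to([s[0],s[1],.33],.25); print(st())
movep([.585,-.064,.40],QJ); print(st())
im,c=shot("wrist","w3",(90,0,420,280),2.4)
shot("scene","s3",(165,125,305,250),4.7)
E
```

```text
(13.57, array([ 0.5688, -0.2018,  0.3308]), array([-0.1,  0. , -1.1]), 0.399)
(14.24, array([ 0.5847, -0.0644,  0.3984]), array([-1.1, -0.5, -0.6]), 0.398)
```

View pics/w3.png

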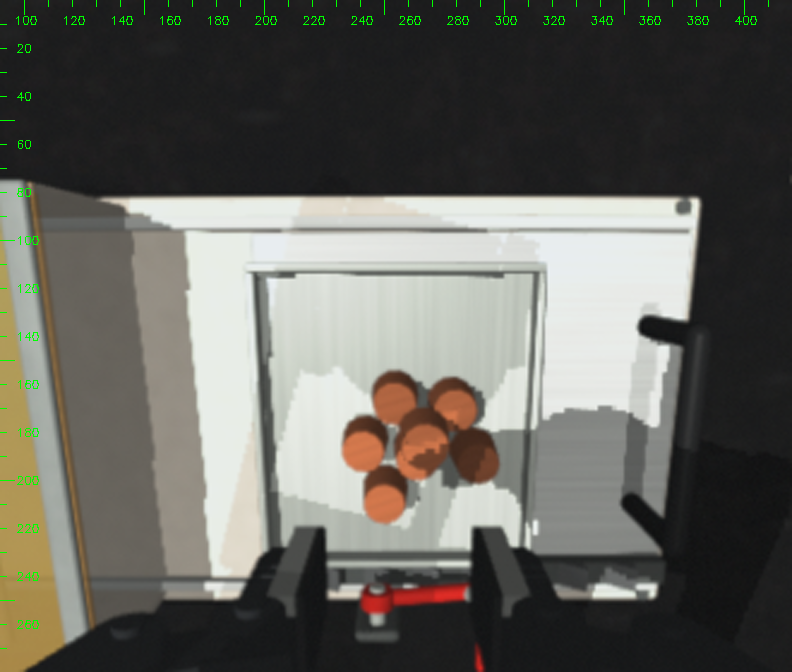

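View pics/s3.png

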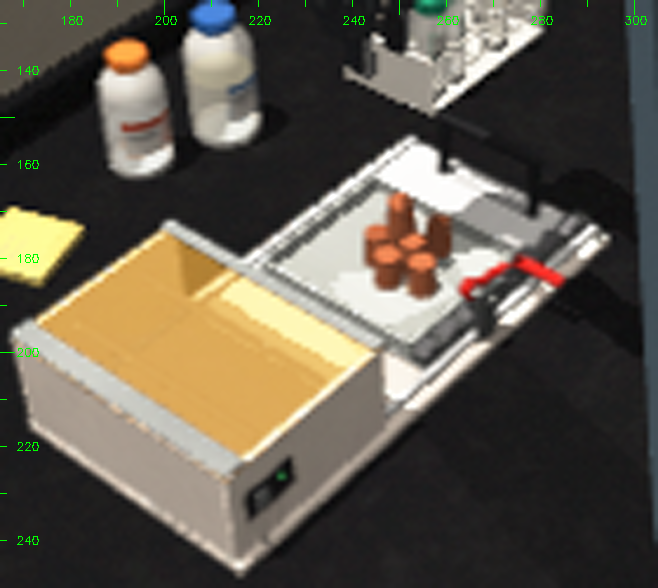

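```bash
python3 - <<'E'
from h import *
save(cv2.imread("pics/s3_raw.png"),"s3b",(235,158,275,192),16)
save(cv2.imread("pics/w3_raw.png"),"w3b",(190,100,330,230),5)
E
```

```text
(no output)
```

View pics/s3b.png

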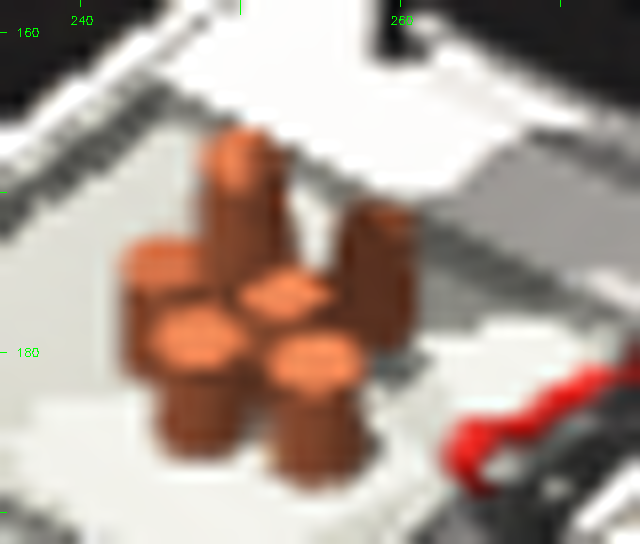

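View pics/w3b.png

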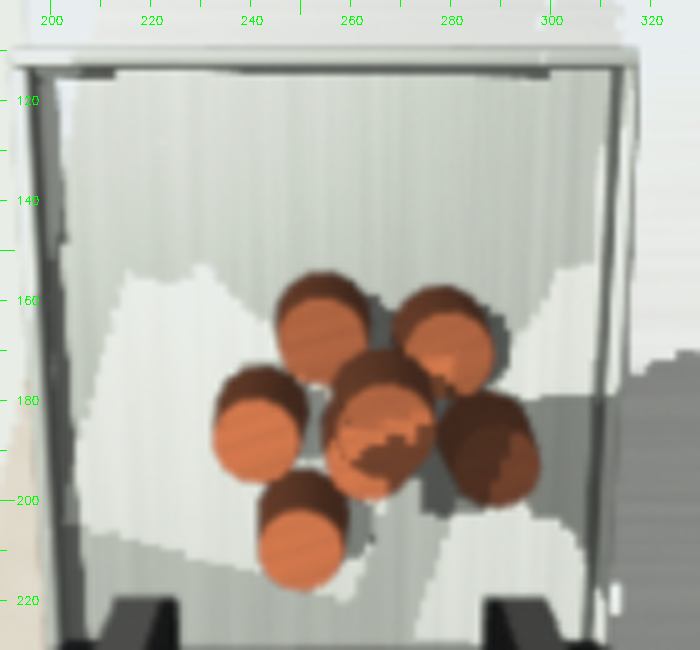

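```bash
cat >> h.py <<'E'
TC=np.array([.5716,-.0640,.022])  # tray centre, out
def tray_xy(p): d=np.array(p)-TC; return np.array([d@ex,d@ey])*1000
E
python3 - <<'E'
from h import *
c=calibration("wrist"); cs=calibration("scene")
for n,u,v,z in [("A",254.5,168,.054),("B",279.5,170,.054),("C",241.5,188,.054),("D",292,194.5,.054),("E",250.5,210,.054),("St",267,186,.086),("Sl",264.5,191.5,.054),("corner fl",196.5,113,.022),("corner fr",314.5,113,.022),("rim l",192.5,110.5,.037),("rim r",317,110.5,.037)]:
    p=at_z(c,u,v,z); print(n,p.round(4),tray_xy(p).round(1),proj(cs,p).round(1))
E
```

```text
A [ 0.5871 -0.0632  0.054 ] [15.5  1.1] [[245.2 173.6]]
B [ 0.5841 -0.0929  0.054 ] [ 13.  -28.6] [[250.5 170.1]]
C [ 0.5629 -0.047   0.054 ] [-9.1 16.9] [[247.4 178.2]]
D [ 0.5533 -0.1082  0.054 ] [-17.4 -44.5] [[258.9 171.2]]
E [ 0.5344 -0.0571  0.054 ] [-37.3   6.2] [[254.8 179.8]]
St [ 0.5733 -0.0766  0.086 ] [  2.  -12.6] [[249.9 167. ]]
Sl [ 0.5579 -0.0747  0.054 ] [-13.5 -11. ] [[252.8 175.1]]
corner fl [0.6518 0.0074 0.022 ] [78.9 72.9] [[221.6 182.5]]
corner fr [ 0.6486 -0.139   0.022 ] [ 78.5 -73.6] [[245.3 164.5]]
rim l [0.6547 0.0088 0.037 ] [81.7 74.3] [[220.6 179.5]]
rim r [ 0.6515 -0.1387  0.037 ] [ 81.3 -73.2] [[244.7 161.5]]
```

```bash
cat >> h.py <<'E'
def W(t,z=.022): # tray mm -> world
    p=TC+ex*t[0]/1000+ey*t[1]/1000; p[2]=z; return p
def clear(t,jaw,w,others):
    # tray frame; jaw angle in tray frame; min clearance mm of finger boxes to r=13 circles
    u=np.array([np.cos(jaw),np.sin(jaw)]); n=np.array([-u[1],u[0]]); m=99
    for o in others:
        d=np.array(o)-t; a,b=abs(d@u),abs(d@n)
        c=w/2+7.5; dx=max(abs(a-c)-7.5,0); dy=max(b-11,0)
        m=min(m,np.hypot(dx,dy)-13)
    return m
def best(t,w,others,avoid=None):
    t=np.array(t,float); best_=None
    for k in range(-90,90,5):
        j=np.radians(k); s=clear(t,j,w,others)-0.004*abs(((k+90)%180+90)%180-90)
        if best_ is None or s>best_[0]: best_=(s,j)
    return best_
def qj(j):  # j tray-frame jaw angle, choose equivalent closest to -pi/2
    while j>0: j-=np.pi
    while j<=-np.pi: j+=np.pi
    return list(quat(j+YAW))
G=.033
def pick(t,foot,jaw,w=40):
    q=qj(jaw); grip(w/85)
    p=W(t,foot+G); movep(gp(p,.07),q); line_to(gp(p),.15); grip(0,35); s=st()
    line_to(gp(p,.075),.25); print("picked",s[3],st())
def place(t,jaw,w=36,dz=.001):
    q=qj(jaw); p=W(t,.022+G+dz); movep(gp(p,.06),q); line_to(gp(p,.015),.2); line_to(gp(p),.05); print("down",st())
    grip(w/85); line_to(gp(p,.07),.25); print("placed",st())
def look(name):
    movep([.585,-.064,.40],QJ); 
    return shot("wrist",name,(190,100,330,230),5)
E
python3 - <<'E'
from h import *
S=dict(A=(15.5,1),B=(13,-28.6),C=(-9,17),D=(-17.4,-44.5),E=(-37,6),Sl=(-13.5,-11))
T=dict(St=(54,0),A=(52,50),C=(-50,52),B=(42,-48),Sl=(2,48))
tt=(2,-12.6)
pick(tt,.054,-np.pi/2)
print(best(T["St"],36,list(S.values())))
place(T["St"],best(T["St"],36,list(S.values()))[1])
look("w4")
E
```

```text
picked 0.257 (16.38, array([ 0.5735, -0.0767,  0.3182]), array([ 0.3,  0.2, -0.6]), 0.252)
(np.float64(17.471468453932857), np.float64(-1.4835298641951802))
down (17.59, array([ 0.6262, -0.0652,  0.2119]), array([ 1.1, -0. ,  4.6]), 0.248)
placed (18.32, array([ 0.6259, -0.0651,  0.2823]), array([ 0.2, -0.2, -0.3]), 0.427)
```

View pics/w4.png

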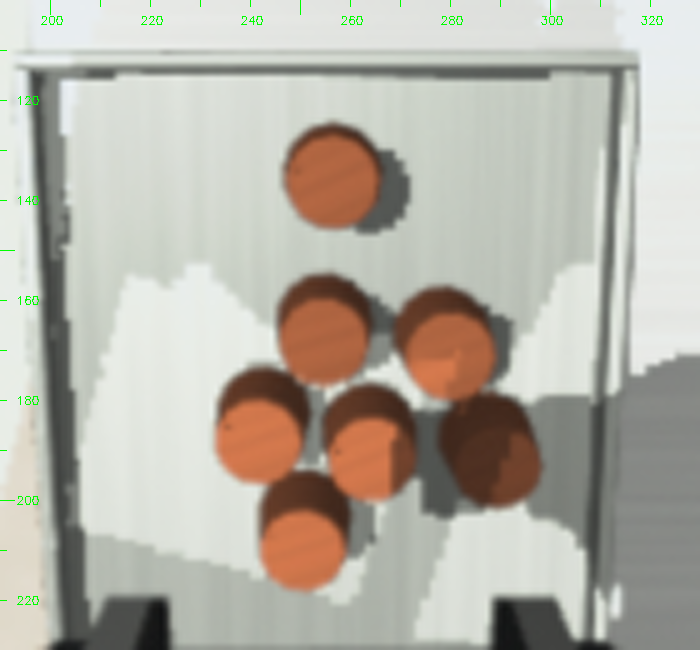

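```bash
python3 - <<'E'
from h import *
S=dict(A=(15.5,1),B=(13,-28.6),C=(-9,17),D=(-17.4,-44.5),E=(-37,6),Sl=(-13.5,-11),St=(54,0))
for w in (32,36,40):
  for k in "ABC": print(w,k,best(S[k],w,[v for n,v in S.items() if n!=k]))
  S2=dict(S); S2["B"]=(42,-48); S2["A"]=(52,50)
  print(w,"A after B",best(S["A"],w,[v for n,v in S2.items() if n!="A"]))
  print(w,"C after AB",best(S["C"],w,[v for n,v in S2.items() if n!="C"]))
  S2["C"]=(-50,52);print(w,"Sl",best(S["Sl"],w,[v for n,v in S2.items() if n!="Sl"]))
E
```

```text
32 A (np.float64(-9.210017594731513), np.float64(0.9599310885968813))
32 B (np.float64(-8.46), np.float64(0.0))
32 C (np.float64(-8.657351405453268), np.float64(-1.1344640137963142))
32 A after B (np.float64(2.4356467053508686), np.float64(1.3962634015954636))
32 C after AB (np.float64(0.8508127050081977), np.float64(-0.6108652381980153))
32 Sl (np.float64(2.77890743274091), np.float64(0.5235987755982988))
36 A (np.float64(-9.210017594731513), np.float64(0.9599310885968813))
36 B (np.float64(-8.46), np.float64(0.0))
36 C (np.float64(-8.657351405453268), np.float64(-1.1344640137963142))
36 A after B (np.float64(2.4780580517257915), np.float64(1.3962634015954636))
36 C after AB (np.float64(0.9176493322450898), np.float64(-0.6108652381980153))
36 Sl (np.float64(2.821851026778697), np.float64(0.5235987755982988))
40 A (np.float64(-9.210017594731513), np.float64(0.9599310885968813))
40 B (np.float64(-8.46), np.float64(0.0))
40 C (np.float64(-8.657351405453268), np.float64(-1.1344640137963142))
40 A after B (np.float64(3.02587976383225), np.float64(1.4835298641951802))
40 C after AB (np.float64(1.2494665720823643), np.float64(-0.6108652381980153))
40 Sl (np.float64(2.821851026778697), np.float64(0.5235987755982988))
```

```bash
python3 - <<'E'
from h import *
S=dict(A=(15.5,1),B=(13,-28.6),C=(-9,17),D=(-17.4,-44.5),E=(-37,6),Sl=(-13.5,-11),St=(54,0))
rem={k:v for k,v in S.items() if k!="St"}
while rem:
    r=[(max((best(rem[k],w,[v for n,v in rem.items() if n!=k]+[S["St"]])+(w,) for w in (29,32,36,40))),k) for k in rem]
    r.sort(); print([(k,round(x[0],1),round(np.degrees(x[1])),x[2]) for x,k in r[::-1]])
    rem.pop(r[-1][1])
E
```

```text
[('D', np.float64(5.9), -35, 40), ('E', np.float64(2.2), 80, 40), ('B', np.float64(-8.4), 0, 29), ('C', np.float64(-8.7), -65, 40), ('A', np.float64(-9.2), 55, 40), ('Sl', np.float64(-9.7), 50, 40)]
[('E', np.float64(2.2), 80, 40), ('B', np.float64(1.9), 25, 36), ('C', np.float64(-8.7), -65, 40), ('A', np.float64(-9.2), 55, 40), ('Sl', np.float64(-9.7), 50, 40)]
[('B', np.float64(1.9), 25, 36), ('C', np.float64(-0.1), 25, 40), ('Sl', np.float64(-8.2), -65, 40), ('A', np.float64(-9.2), 55, 40)]
[('A', np.float64(3.0), 85, 40), ('Sl', np.float64(2.6), -35, 40), ('C', np.float64(-0.1), 25, 40)]
[('Sl', np.float64(12.8), -10, 40), ('C', np.float64(12.8), -10, 40)]
[('C', np.float64(44.7), 75, 40)]
```

```bash
python3 - <<'E'
from h import *
S=dict(A=(15.5,1),B=(13,-28.6),C=(-9,17),D=(-17.4,-44.5),E=(-37,6),Sl=(-13.5,-11),St=(54,0))
for k,t,w in [("D",(-38,-52),40),("E",(-52,42),40),("B",(28,-50),36)]:
    o=[v for n,v in S.items() if n!=k]
    b=best(S[k],w,o); print(k,b); pick(S[k],.022,b[1],w)
    # same jaw unless poor
    b2=best(t,36,o); c=clear(np.array(t),b[1],36,o); print(c,b2)
    place(t,b[1] if c>6 else b2[1]); S[k]=t
look("w5")
E
```

```text
D (np.float64(5.877837032469784), np.float64(-0.6108652381980153))
picked 0.254 (21.5, array([ 0.5536, -0.1083,  0.2864]), array([-1. , -1. , -0.6]), 0.252)
24.08439500511257 (np.float64(23.86439500511257), np.float64(-0.6108652381980153))
down (22.57, array([ 0.5332, -0.1155,  0.2117]), array([ 1.3, -0.1,  2.4]), 0.25)
placed (23.3, array([ 0.5329, -0.1154,  0.2821]), array([-1.3, -0. , -1. ]), 0.422)
E (np.float64(2.2433213938444476), np.float64(1.3962634015954636))
picked 0.251 (26.02, array([ 0.535 , -0.0574,  0.2863]), array([ 0.6,  0.3, -0.5]), 0.252)
22.697979904345573 (np.float64(29.533453607110477), np.float64(1.0471975511965976))
down (27.13, array([ 0.5209, -0.0213,  0.2116]), array([ 1.1, -0.9,  2.5]), 0.251)
placed (27.86, array([ 0.5207, -0.021 ,  0.282 ]), array([-0.8, -0.3,  0. ]), 0.421)
B (np.float64(1.8580902541717952), np.float64(0.4363323129985824))
picked 0.249 (30.26, array([ 0.5843, -0.0929,  0.2864]), array([-1.1, -0.1, -1.2]), 0.254)
13.09472463307796 (np.float64(19.0246080541396), np.float64(0.17453292519943295))
down (31.33, array([ 0.5991, -0.1146,  0.2116]), array([-0.2,  0.5,  3.7]), 0.251)
placed (32.06, array([ 0.599 , -0.1146,  0.2824]), array([ 0.6, -0.2, -0.2]), 0.422)
```

View pics/w5.png

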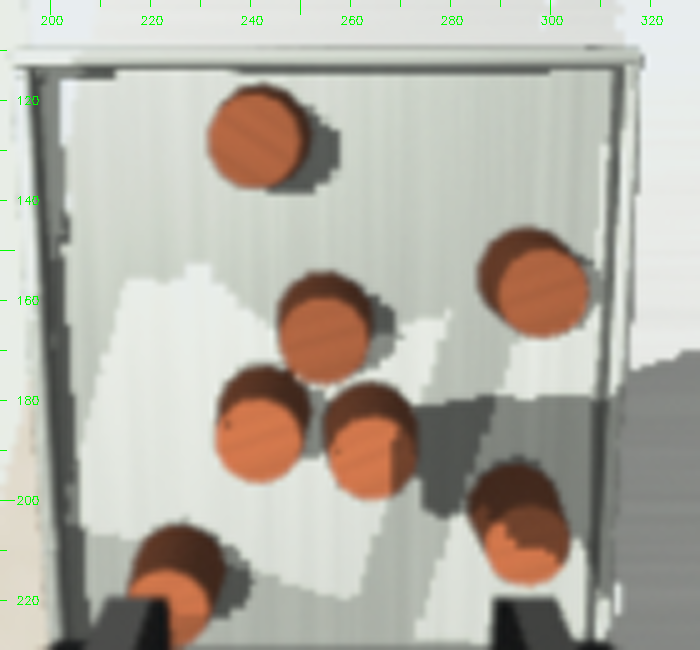

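```bash
python3 - <<'E'
from h import *
c=calibration("wrist")
p=[tray_xy(at_z(c,u,v,.054)) for u,v in [(241,128),(254.5,168),(241.5,187.5),(264,192),(298,159.5),(295,209)]]
print(np.round(p,1))
S=dict(St=tuple(p[0]),A=tuple(p[1]),C=tuple(p[2]),Sl=tuple(p[3]),B=tuple(p[4]),D=(-38,-52),E=(-52,42))
for k,t,w in [("Sl",(-33,-5),40),("C",(3,50),40)]:
    o=[v for n,v in S.items() if n!=k]
    b=best(S[k],w,o); print(k,b); pick(S[k],.022,b[1],w)
    b2=best(t,36,o); cc=clear(np.array(t),b[1],36,o); print(cc,b2)
    place(t,b[1] if cc>6 else b2[1]); S[k]=t
movep([.545,-.064,.41],QJ); shot("wrist","w6",(170,70,340,230),4)
E
```

```text
[[ 62.2  17.7]
 [ 15.7   2.5]
 [ -8.3  18.3]
 [-14.   -8.9]
 [ 25.8 -48.7]
 [-36.  -47.4]]
Sl (np.float64(2.3392757712878773), np.float64(-0.6108652381980153))
picked 0.253 (35.62, array([ 0.5577, -0.0727,  0.2864]), array([ 0.3,  0.6, -0.7]), 0.253)
6.138990764943145 (np.float64(7.3415785133060485), np.float64(-0.5235987755982988))
down (36.7, array([ 0.5391, -0.0686,  0.2117]), array([ 1.4, -0.1,  2.8]), 0.251)
placed (37.42, array([ 0.5387, -0.0684,  0.282 ]), array([ 0.6, -0.3, -1.1]), 0.425)
C (np.float64(0.6080518370035879), np.float64(-1.5707963267948966))
picked 0.247 (39.96, array([ 0.5639, -0.0456,  0.2863]), array([-0.5,  0. , -0.1]), 0.251)
1.5880979895129421 (np.float64(14.17909936340093), np.float64(0.8726646259971648))
down (41.53, array([ 0.5761, -0.0142,  0.2116]), array([ 0.8, -0. ,  2.2]), 0.252)
placed (42.26, array([ 0.5759, -0.0141,  0.2823]), array([-0. , -0.3, -1. ]), 0.422)
```

View pics/w6.png

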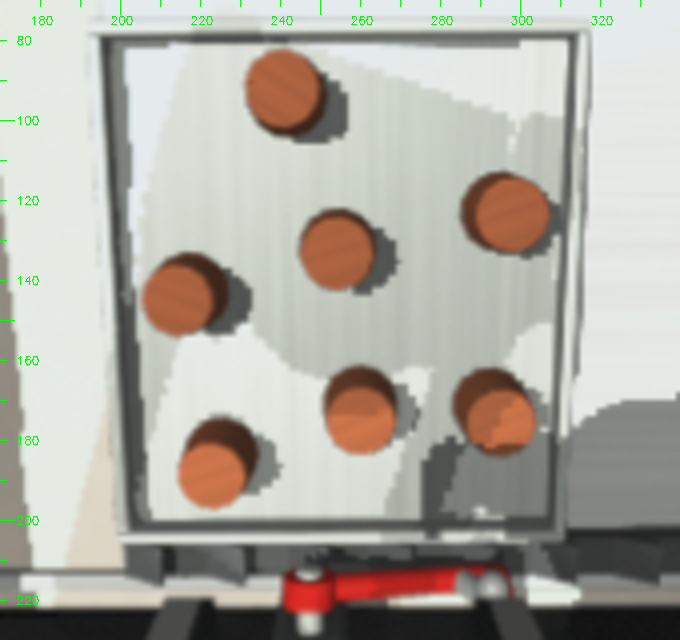

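```bash
python3 - <<'E'
from h import *
from scipy.spatial.distance import pdist
c=calibration("wrist")
p=np.array([tray_xy(at_z(c,u,v,.054)) for u,v in [(240.5,92),(254,133),(298,123.5),(214,145),(260,175),(295.5,175),(223,189)]])
print(np.round(p,1)); print(np.sort(pdist(p))[:6].round(1))
E
```

```text
[[ 61.6  18.1]
 [ 15.6   2.9]
 [ 26.5 -48.7]
 [  1.6  50.8]
 [-35.3  -4.3]
 [-35.4 -48. ]
 [-53.1  41.9]]
[43.7 48.5 49.5 49.9 51.4 52.8]
```

```bash
python3 - <<'E'
from h import *
o=[(61.6,18),(15.6,2.9),(26.5,-48.7),(1.6,50.8),(-35.4,-48),(-53,42)]
b=best((-35,-4),38,o); print(b)
pick((-35.3,-4.3),.022,b[1],38)
print(clear(np.array((-31,1)),b[1],36,o))
place((-31,1),b[1])
movep([.545,-.064,.41],QJ); shot("wrist","w7",(170,70,340,230),4)
E
```

```text
(np.float64(7.120923287955174), np.float64(-0.5235987755982988))
picked 0.253 (45.65, array([ 0.5365, -0.0677,  0.2864]), array([-0.2,  0.3, -0. ]), 0.254)
2.0125347457193783
down (46.73, array([ 0.5411, -0.0626,  0.2116]), array([ 0.1, -0.1,  3.2]), 0.249)
placed (47.45, array([ 0.5409, -0.0624,  0.2821]), array([-0.9,  0. , -0.6]), 0.42)
```

View pics/w7.png

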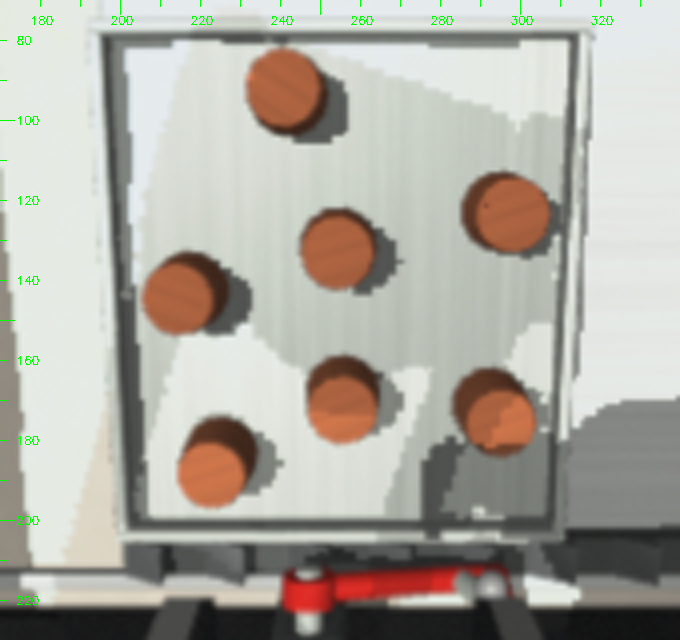

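```bash
python3 - <<'E'
from h import *
p=HAND-ey*.210
movep(gp(p,.10),QJ); line_to(gp(p),.15); grip(0,60); print(st())
for d in (.1,.04,.01,0,-.003,-.006):
    line_to(gp(HAND-ey*d),.1 if d>.02 else .04); print(d,st())
    if read_state()["wrist_force"][1]<-12: break
grip(.4); print(st()); s=read_state()["position"]; line_to([s[0],s[1],.33],.25)
movep([.47,-.08,.40],QJ); shot("wrist","w8",None,1.5); shot("top","t8",(170,125,335,225),4.8)
E
```

```text
(50.33, array([ 0.5698, -0.1984,  0.2347]), array([ 0.2, 12.5,  7.7]), 0.112)
0.1 (51.58, array([ 0.5716, -0.09  ,  0.2347]), array([-1.5,  1.9,  9.5]), 0.118)
0.04 (52.33, array([ 0.5727, -0.0296,  0.2347]), array([-2.7,  2.5, 10.6]), 0.117)
0.01 (53.23, array([ 5.732e-01, -2.000e-04,  2.347e-01]), array([-4.1, -0.1, 10.2]), 0.117)
0 (53.62, array([0.5734, 0.01  , 0.2347]), array([-2.9,  1.3, 10.9]), 0.115)
-0.003 (53.88, array([0.5734, 0.0125, 0.2347]), array([-4. , -1.7, 10.6]), 0.112)
-0.006 (54.12, array([0.5735, 0.0134, 0.2347]), array([ -5.2, -13.3,   9.5]), 0.115)
(54.48, array([0.5729, 0.016 , 0.2328]), array([-0. ,  0.1, -0.6]), 0.394)
```

View pics/w8.png

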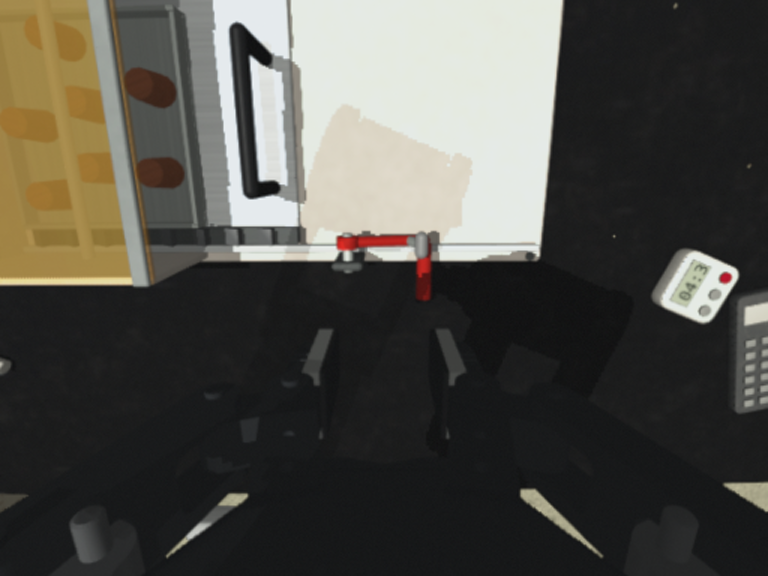

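View pics/t8.png

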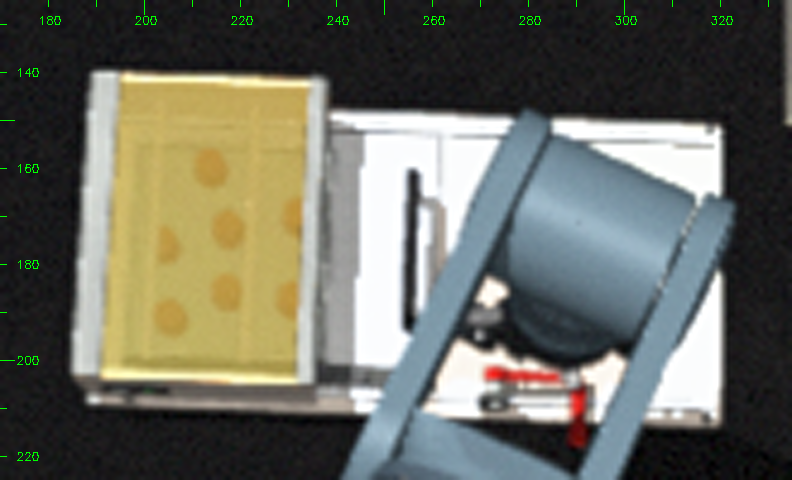

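```bash
python3 - <<'E'
from h import *
off=-.005*ex
k=knob(3.25)+off
movep(gp(k,.08),QJ); line_to(gp(k),.15); print(st())
grip(0,30); print(st())
for q in np.linspace(3.2,0.02,13)[1:]:
    line_to(gp(knob(q)+off),.15); print(round(q,2),st())
grip(.4); s=read_state()["position"]; line_to([s[0],s[1],.30],.2)
movep([.47,-.08,.40],QJ); print(st()); shot("wrist","w9",None,1.5);
E
```

```text
(57.04, array([ 0.4493, -0.1123,  0.2046]), array([0.9, 0.1, 0.5]), 0.404)
(57.37, array([ 0.4491, -0.1118,  0.2046]), array([0.3, 4.2, 6.8]), 0.13)
2.94 (57.65, array([ 0.449 , -0.1116,  0.2237]), array([ 2.2, -2.1,  1.7]), 0.126)
2.67 (57.91, array([ 0.4491, -0.1074,  0.2392]), array([ -1.8, -11. ,   2.3]), 0.127)
2.41 (58.17, array([ 0.4494, -0.0996,  0.2537]), array([ -7. , -19.6,  10.4]), 0.125)
2.14 (58.42, array([ 0.4503, -0.0882,  0.2661]), array([-12.5, -23.8,  24.8]), 0.129)
1.88 (58.68, array([ 0.451 , -0.0723,  0.274 ]), array([-14.4, -15.6,  36.3]), 0.123)
1.61 (58.94, array([ 0.4514, -0.0542,  0.2764]), array([-10.2,  -3.1,  37.7]), 0.128)
1.35 (59.2, array([ 0.4515, -0.0361,  0.2731]), array([-1.6,  6.9, 21.8]), 0.125)
1.08 (59.46, array([ 0.4518, -0.0206,  0.2663]), array([ 3.8,  5.4, 13.4]), 0.124)
0.82 (59.72, array([ 0.4518, -0.0074,  0.2557]), array([7.5, 4.1, 3.2]), 0.121)
0.55 (59.98, array([0.452 , 0.0027, 0.2426]), array([ 6.6,  2.3, -0.9]), 0.123)
0.29 (60.23, array([0.4521, 0.0091, 0.2274]), array([ 7.9,  1.3, -1.9]), 0.122)
0.02 (60.49, array([0.4524, 0.0114, 0.2115]), array([7.2, 2.6, 0.8]), 0.125)
(62.04, array([ 0.4694, -0.0796,  0.3978]), array([-0.6,  0.4, -1. ]), 0.4)
```

View pics/w9.png

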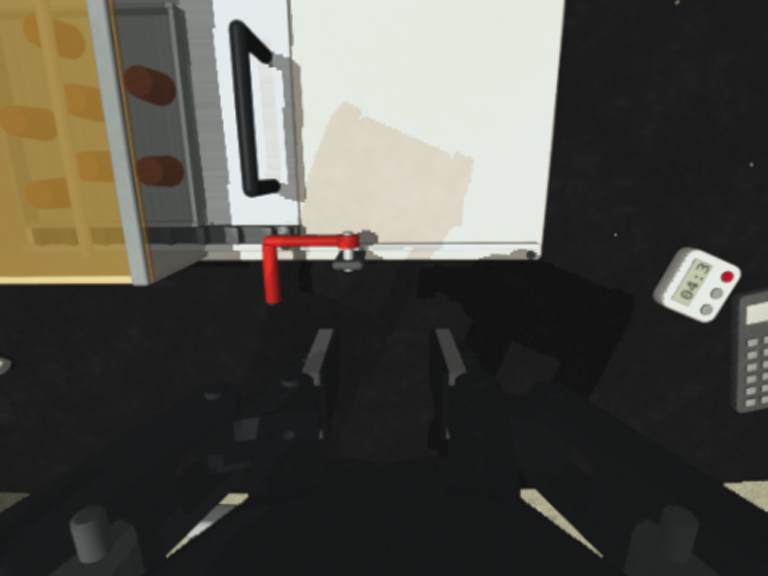

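```bash
python3 - <<'E'
from h import *
movep([.3,-.45,.42],QJ); pause(.5); shot("top","t10",(170,125,335,225),4.8); shot("scene","s10",(155,125,305,250),5)
E
```

```text
(no output)
```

View pics/t10.png

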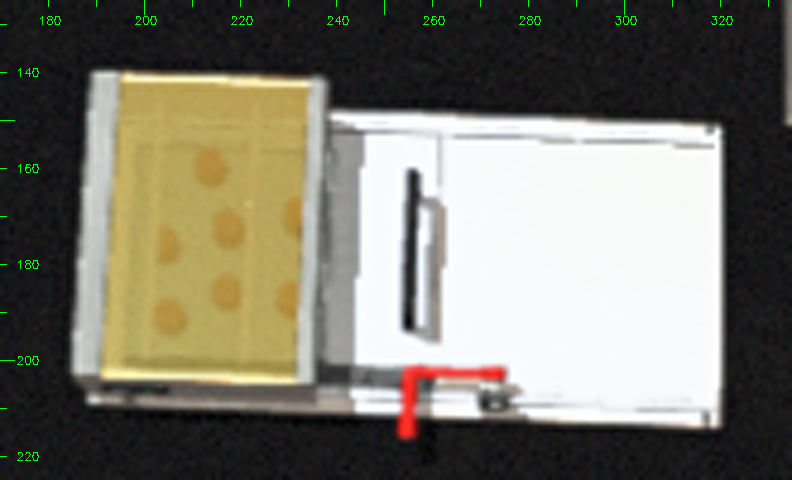

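View pics/s10.png

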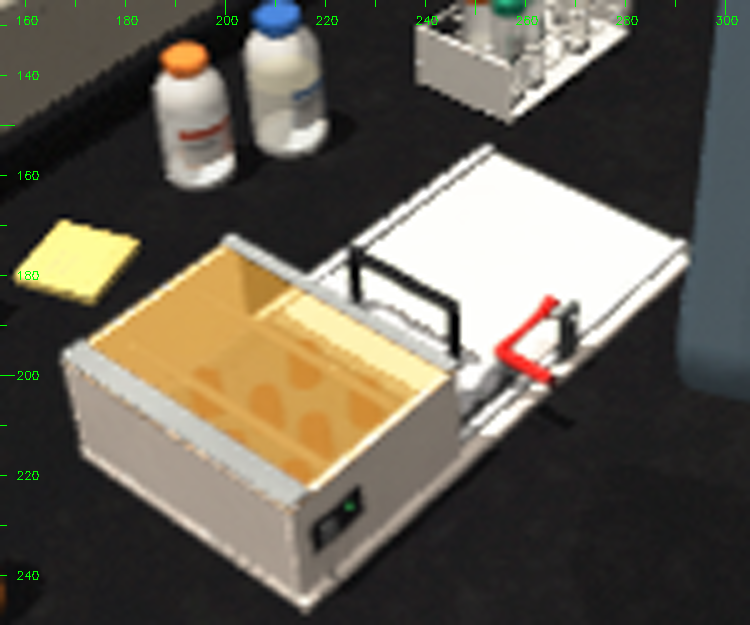

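```bash
python3 - <<'E'
from bench import *
job_done(); print(read_state()["time"])
E
```

```text
the job is handed in; nothing more can be done
the job is handed in; nothing more can be done
```

The job is done and handed in at about 64 s of robot time. I flipped the pawl back, drew the tray out to its stop and spread all seven stoppers. I then pushed the tray home and flipped the pawl back down into the rack.

**Stoppers:** All seven stand upright in one layer. My last full measurement, taken before one final move, gave closest centres of 43.7 mm (a gap of about 17.7 mm). I then shifted the stopper in the closest pair. By its target position the smallest gap is now about 20 mm, though I did not measure it again. One stopper was knocked aside partway through, so I fitted the layout around where it ended up.

**Tray and pawl:** The push ended against the inner stop at about 13 N. The final pictures show the handle at its home position, or a touch further in. They also show the pawl lying in the rack as it was at the start. I did not pull on the handle to test the lock.

**Final check:** The last overhead picture shows the seven stoppers still spread under the hood, though the hood's edges partly hide some of them. The arm was clear of the unit. It never worked near the timer, tape roll or bottle; I saw the timer in the wrist pictures but did not re-measure any of the three.

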